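Free the masher from the pantry crock

ROBOT

A 7-joint arm with a two-finger parallel gripper is mounted at the origin on the work surface. World frame = base frame: x ahead of the robot, y to its left, z up, the work surface at z = 0. Lengths are in m, angles in rad, forces in N, time in s.
With the tool pointing down it reaches from about 0.425 to 0.8 m from the base axis. Payload 8.3 kg.
Tool frame: the origin (TCP) lies at the very end of the fingers, on their centre line; the grasp point (between the pads) lies 19 mm behind it; z points along the fingers, y is the line along which they close (so a half turn about z gives the same grasp; the last joint's range is limited). The gripper opens to 85 mm and grips with 20 to 120 N. Pads are 22 mm wide; open, the fingers measure 114 mm over their backs; the gripper's body (76 mm by 85 mm) begins 54 mm behind the grasp point. The pads swing forward as they close: fully open they stand 13 mm farther back than shut.
Start: joints at [-1.331, 0.383, 0.016, 1.37, -0.006, 1.388, -0.046], TCP at [0.186, 0.597, 0.231] pointing down, gripper open.
Joint ranges: [-2.95, 2.95], [-0.25, 2.06], [-1.52, 1.56], [0.18, 2.33], [-1.44, 4.58], [0.02, 2.06], [-3.01, 3.01]. Speed limits (rad/s): [2.39, 2.39, 3.01, 3.01, 3.14, 3.14, 3.14].

INTERFACE

Orientations are given as [roll, pitch, yaw] about the fixed x, y, z axes, in that order (R = Rz(yaw) Ry(pitch) Rx(roll)).
In Python, from bench import arm, vision gives the robot as it stands. The module is installed in compiled form; this text tells all that it offers.
- The arm moves only by the shell command python3 -m handwheel 'ROWS' [FORCE]. ROWS is JSON, a list of rows, each a list of 5 numbers: the shift along the tool's x, y, z in m, then the turn about the tool's z in degrees, then the opening in per cent of the stroke, from 0 (shut) to 100 (fully open). A call has 1 to 20 rows; each row shifts and turns the commanded pose from where the row before left it, along the tool's axes as they then stand; what a row does not reach is not made up. A row lasts 1/8 s, in which the tool goes at most 62.5 mm and 10.7 degrees, less where a joint would pass 70% of its speed; a pose out of reach is approached as far as the arm can. A call is refused whole if a number of a shift passes 0.0625 or a number of a turn 10.7, either way. A call with a gripper value outside its range is refused whole. The fingers move at their own pace and stop on an object; FORCE is the grip in N (left out, the last holds). Time passes only in rows, so rows that do not move let the fingers close. It gives the time, the measured TCP pose, the force, the opening and the grip force at its end, in the units of the state.
- arm.get_obs(): the state, without advancing time (a new reading comes with each control period).
- vision.camera(name): name is "scene" or "side" or "wrist"; returns the picture (480x640x3 uint8, red, green, blue); there is no depth.
- vision.camera_params(name): a dict with "vertical_fov" (degrees; the focal length in pixels is half the picture's height over the tangent of half this angle, whatever the lens; pixels are square), "cx", "cy" (the principal point, pixels), "origin" and "attitude" of the camera in the world; the wrist camera has in their place "hand_eye" (4x4, takes a point from camera to tool coordinates, whose origin is the TCP and whose axes are the flange's). Camera axes: x right, y up, looking along -z (the intrinsics and any distortion apply to the point x, -y, -z); pixel columns grow to the right and rows downward; lengths in m; the calibration is good to about 2 mm. A picture is of the moment at which its call begins: read the wrist's pose just before it. camera_params takes no time and is no camera call.
- arm.sign_off(): hands the job in; it is judged then, once.
The state is a dict: "time": time; "joint_pos": joint angles; "dq": joint speeds; "joint_torque": joint torques, N m; "position": TCP position; "tcp_rot": TCP orientation; "ft_force": force on the tool from outside, world axes, zero at the start; "wrist_torque": the same for the moment, N m; "grip_width": finger opening in m; "grip_force": force on a finger pad.
Only numpy, scipy, OpenCV 4.12 (cv2) and the standard library are available. Lean on these libraries where they do the work, as an engineer would, in place of code of your own. Each camera call takes 0.05 s, during which the arm holds its last target. There are 200 camera calls.

TASK

Pull the red-handled masher up out of the blue crock and lower it, not drop it, into the empty compartment of the green drying caddy, so that it stands upright on its foot. A slotted disc inside the crock holds the masher's oblong foot back: pull up only lightly and turn the handle by feel, taking a fresh grip when needed, until the foot finds the slot. Do not lift, tip or drag the heavy crock, and leave the cans, jar and bottle where they stand.

Things in the scene. Friction and masses are not known exactly. Their poses are not given: they have to be found in the camera images.
- masher: Masher, 200 mm tall, 220 g, standing upright in the crock at the start. Origin: centre of the underside of its foot; z along the shaft towards the handle. Steel foot 66 mm (x) by 26 mm (y), 8 mm thick; shaft 12 mm diameter; round red handle 22 mm diameter from 105 to 200 mm above the origin.
- crock: Blue round stoneware crock, loose, about 2 kg, 120 mm outside diameter, 90 mm high, wall 6 mm. Origin: centre of its underside, z up; the masher's foot stands on its inner floor, 8 mm above the origin. Its reported yaw says nothing of the slot's direction.
- caddy: Fixed green open drying caddy, 100 mm (x) by 192 mm (y) by 80 mm high, walls 5 mm, divided in two across y. Origin: centre of its underside. The -y compartment holds a dish brush that rises to 107 mm; the +y one is empty.
- caddy_free (a point): Centre of the inner floor of the caddy's empty compartment, which is 90 by 88 mm inside and 75 mm deep; axes as the caddy's.
- soup_can: Red tin, 66 mm diameter, 100 mm high, origin under its centre; a bystander.
- bean_can: Yellow tin, 74 mm diameter, 110 mm high, origin under its centre; a bystander.
- sauce_jar: Jar with red cap, 70 mm diameter, 120 mm high, origin under its centre; a bystander.
- syrup: Amber bottle, 60 mm diameter, 190 mm high, origin under its centre; a bystander.
- disc_under (a point): Centre of the underside of the steel keeper disc in the crock, 74 mm above the crock's origin (axes as the crock's); the disc is 6 mm thick with one central slot 76 by 38 mm. The foot passes only with its long side along the slot, within about 10 degrees, either way round, and the shaft centred. The disc is stiff and its angle differs every time: feel for it, or see it from above.
Things that resemble listed ones, but are neither listed nor needed, are in the scene too. There is more than one size of the masher; the one meant has the size given above.

How it is judged:
On the way:
1. the masher's foot is up through the slot and above the crock's rim (z of masher in the frame of crock above 0.09 m and angle between crock's own z axis and vertical below 0.15 rad), for 0.1 s.
At the end, for the whole second after the job is handed in: The masher stands at rest in the caddy's empty compartment, its foot on the compartment's floor (underside within 12 mm) and its shaft within 0.3 rad of vertical; the crock stands upright within 40 mm of where it began (x of masher in the frame of caddy_free between -0.042 and 0.042 m and y of masher in the frame of caddy_free between -0.042 and 0.042 m and z of masher in the frame of caddy_free below 0.012 m and angle between masher's own z axis and vertical below 0.3 rad and linear speed of masher below 0.03 m/s and angle between crock's own z axis and vertical below 0.05 rad and distance of crock from where it was at the start of the episode below 0.04 m); the robot touches nothing.
It fails at once if the crock is lifted more than 15 mm off the counter (height (world z) of crock above 0.015 m).
It fails at once if the crock is tipped by more than 0.2 rad (angle between crock's own z axis and vertical above 0.2 rad).
It fails at once if the masher is dropped into the caddy (falls faster than 0.7 m/s within the compartment) (horizontal distance between masher and caddy_free below 0.06 m and z of masher in the frame of caddy_free below 0.07 m and linear speed of masher above 0.7 m/s).
It fails at once if a can, the jar or the bottle is pushed more than 40 mm from its place (distance of any of soup_can, bean_can, sauce_jar, syrup from where it was at the start of the episode above 0.04 m).
It also fails if it takes over 70 s, if anything falls off the work surface, if the arm or the gripper's body presses on something with over 40 N, if the wrist force passes 120 N, or if a joint passes its speed limit or range.

## Working session

There is one attempt and no reset: what is moved stays moved. The work goes in short steps, Python scripts to look and compute and a shell command to move; the robot and the scene stay as the last step left them, time stands still between calls to the robot, and variables do not carry over. Pictures are saved under pics/ and viewed, at most 10 in all, crops included, and the job is handed in when it is done.

```bash
mkdir -p pics; cat > h.py <<'E'
import numpy as np, cv2
from bench import arm, vision
from scipy.spatial.transform import Rotation as R
def obs():
    o=arm.get_obs(); return o
def save(n,f):
    im=vision.camera(n); cv2.imwrite(f,im[:,:,::-1]); return im
E
python3 - <<'E'
from h import *
o=obs(); print(o)
for n in ("scene","side","wrist"):
    print(n,vision.camera_params(n)); save(n,f"pics/{n}0.png")
E
```

```text
{'time': 0.0, 'joint_pos': array([-1.33088838,  0.38424217,  0.01637988,  1.37117838, -0.00631941,
        1.38820781, -0.04654036]), 'dq': array([-1.48970888e-03,  1.53812008e-05, -5.91954377e-04, -1.34156517e-03,
        2.03097612e-03, -1.84456927e-03, -2.92840297e-05]), 'joint_torque': array([-5.49737160e-04, -6.27597284e+01,  8.44350960e-01, -3.71803021e+01,
        1.66537869e-02,  1.46133715e-02, -6.03529259e-06]), 'position': array([0.18618528, 0.59608282, 0.23026544]), 'tcp_rot': array([-3.13960587e+00,  2.02513947e-05,  2.83879893e+00]), 'ft_force': array([ 0.81987791, -0.72221268, -0.79147624]), 'wrist_torque': array([-0.01915874,  0.02651217, -0.00931344]), 'grip_force': 0.0, 'grip_width': 0.08577355969614539}
scene {'vertical_fov': 42.70054527747712, 'cx': 303.3355416714353, 'cy': 242.7685246308754, 'origin': array([1.1842382 , 0.40516629, 1.06911041]), 'attitude': array([6.04114448e-01, 1.30187259e-03, 2.08633020e+00])}
side {'vertical_fov': 52.020786879189195, 'cx': 329.7039499066183, 'cy': 241.45956525329248, 'origin': array([ 0.54615427, -0.71874579,  0.5641106 ]), 'attitude': array([ 1.0086914 , -0.01928132, -0.0379629 ])}
wrist {'vertical_fov': 67.07236623716463, 'cx': 321.9701354833769, 'cy': 241.20461230181053, 'hand_eye': array([[ 1.19782807e-04,  9.46194697e-01,  3.23597869e-01,
         8.33444299e-02],
       [ 9.99999987e-01, -1.49087305e-04,  6.57693204e-05,
        -1.02937571e-03],
       [ 1.10474916e-04,  3.23597857e-01, -9.46194702e-01,
        -1.42333428e-01],
       [ 0.00000000e+00,  0.00000000e+00,  0.00000000e+00,
         1.00000000e+00]])}
```

View pictures.

View pics/scene0.png

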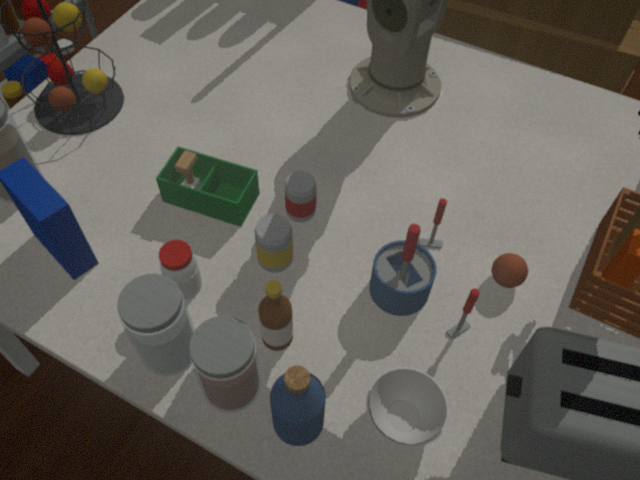

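View pics/side0.png

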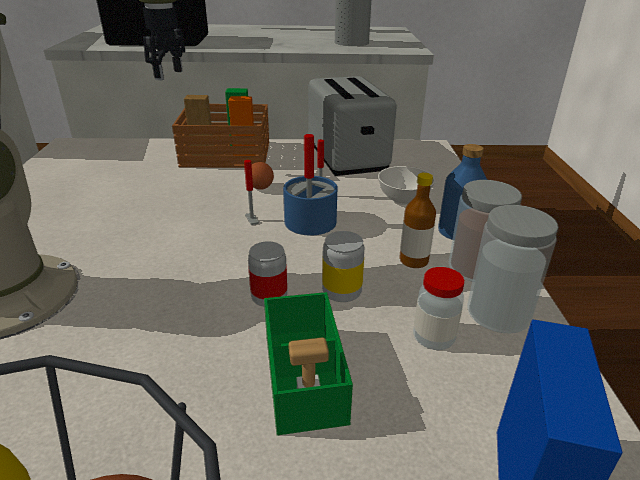

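```bash
cat >> h.py <<'E'
def ray(n,u,v,o=None):
    p=vision.camera_params(n); f=240/np.tan(np.radians(p['vertical_fov'])/2)
    d=np.array([(u-p['cx'])/f,-(v-p['cy'])/f,-1.])
    if n!='wrist': M=R.from_euler('xyz',p['attitude']).as_matrix(); c=p['origin']
    else:
        T=R.from_euler('xyz',o['tcp_rot']).as_matrix(); H=p['hand_eye']
        M=T@H[:3,:3]; c=o['position']+T@H[:3,3]
    d=M@d; return c,d/np.linalg.norm(d)
def onz(n,u,v,z,o=None):
    c,d=ray(n,u,v,o); return c+d*(z-c[2])/d[2]
def tri(a,b):
    A=np.zeros((3,3));y=np.zeros(3)
    for c,d in (a,b):
        P=np.eye(3)-np.outer(d,d);A+=P;y+=P@c
    return np.linalg.solve(A,y)
def proj(n,X,o=None):
    p=vision.camera_params(n); f=240/np.tan(np.radians(p['vertical_fov'])/2)
    if n!='wrist': M=R.from_euler('xyz',p['attitude']).as_matrix(); c=p['origin']
    else:
        T=R.from_euler('xyz',o['tcp_rot']).as_matrix(); H=p['hand_eye']
        M=T@H[:3,:3]; c=o['position']+T@H[:3,3]
    q=M.T@(np.asarray(X)-c); return p['cx']+f*q[0]/-q[2], p['cy']-f*q[1]/-q[2]
E
python3 - <<'E'
from h import *
sc=cv2.imread('pics/scene0.png'); sd=cv2.imread('pics/side0.png')
def comps(im,lo,hi,amin=60):
    h=cv2.cvtColor(im,cv2.COLOR_BGR2HSV)
    m=cv2.inRange(h,lo,hi)
    if lo[0]==0: m|=cv2.inRange(h,(172,lo[1],lo[2]),(180,255,255))
    n,l,s,c=cv2.connectedComponentsWithStats(m)
    return [(s[i].tolist(),c[i].round(1).tolist()) for i in range(1,n) if s[i][4]>amin],l
for nm,im in(('scene',sc),('side',sd)):
    print(nm,'red',comps(im,(0,150,80),(6,255,255))[0])
    print(nm,'blue',comps(im,(100,80,40),(125,255,255),300)[0])
    print(nm,'green',comps(im,(50,120,30),(75,255,255),300)[0])
a=cv2.resize(sc[185:335,350:500],(600,600),interpolation=cv2.INTER_CUBIC)
cv2.imwrite('pics/c0.png',a)
b=cv2.resize(sc[130:250,130:330],(800,480),interpolation=cv2.INTER_CUBIC)
cv2.imwrite('pics/c1.png',b)
print(onz('scene',403,267,.09), tri(ray('scene',414,228),ray('side',309,136)))
E
```

```text
scene red [([23, 0, 15, 10, 97], [30.3, 3.4]), ([40, 53, 24, 22, 281], [52.8, 63.2]), ([160, 240, 31, 28, 653], [174.8, 253.4])]
scene blue [([3, 53, 45, 41, 982], [26.5, 71.6]), ([0, 157, 97, 122, 4937], [47.7, 216.3]), ([271, 376, 53, 69, 1835], [295.4, 409.7])]
scene green []
side red [([304, 134, 10, 45, 414], [308.4, 155.1]), ([317, 139, 7, 29, 177], [320.2, 153.1]), ([244, 160, 9, 31, 199], [248.2, 174.2]), ([423, 267, 42, 31, 1026], [443.2, 281.9]), ([253, 269, 34, 30, 619], [271.3, 285.4])]
side blue [([439, 155, 48, 84, 1555], [457.2, 191.9]), ([283, 176, 54, 59, 2198], [309.9, 209.5]), ([497, 319, 126, 161, 15289], [556.9, 410.6])]
side green [([264, 292, 89, 143, 8573], [306.3, 365.0])]
[0.55271618 0.26187653 0.09      ] [0.54618165 0.26215865 0.20546913]
```

View pics/c0.png

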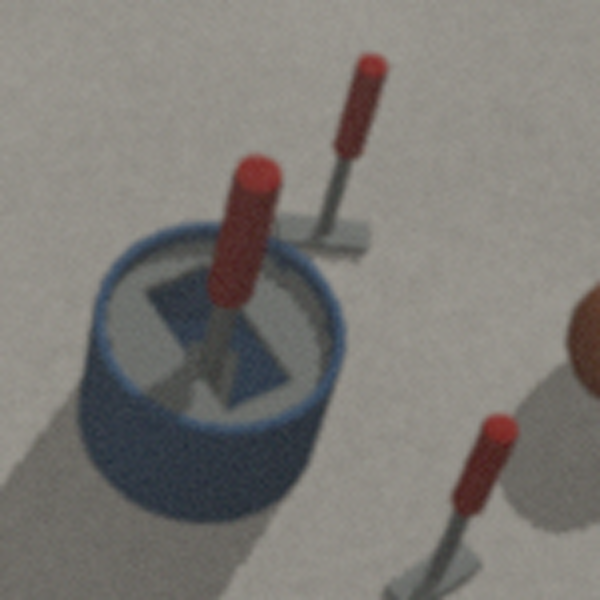

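View pics/c1.png

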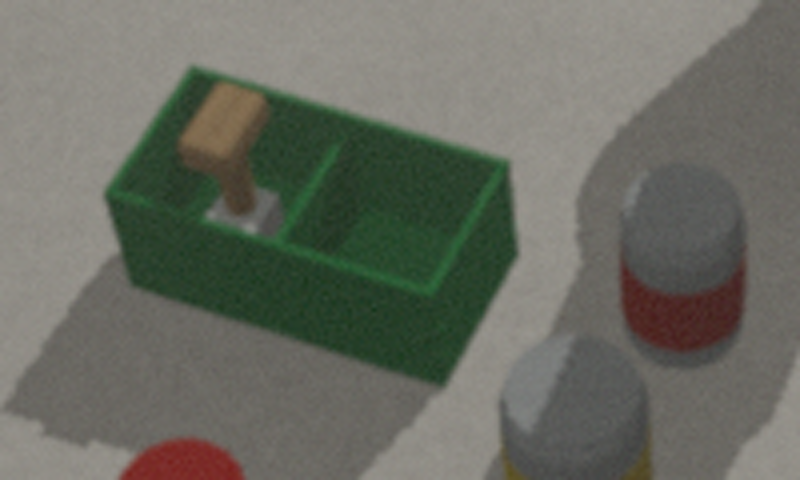

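```bash
python3 - <<'E'
from h import *
s=[onz('scene',350+u/4,185+v/4,.08) for u,v in((147,293),(200,265),(292,380),(232,410))]
c=[onz('scene',130+u/4,130+v/4,.08) for u,v in((192,68),(510,162),(435,290),(107,193))]
print(np.round(s,4),np.mean(s,0)); 
for i in range(4): print(np.linalg.norm(s[i]-s[(i+1)%4]).round(4),np.linalg.norm(c[i]-c[(i+1)%4]).round(4))
d=(s[2]+s[3]-s[0]-s[1]); print('slot yaw',np.degrees(np.arctan2(d[1],d[0])))
print(np.round(c,4),np.mean(c,0)); d=c[1]+c[2]-c[0]-c[3]; print('caddy y dir',np.degrees(np.arctan2(d[1],d[0])))
m=np.mean(c,0); print('free',m+d/np.linalg.norm(d)*.0465)
# rim ellipse pts outer top
for u,v in((92,300),(345,335),(215,222),(215,433)): print(onz('scene',350+u/4,185+v/4,.09))
# neighbours approx
for u,v,z in((301,178,.1),(274,225,.11),(176,249,.12),(274,288,.19),(440,201,.15),(474,293,.15)): print(onz('scene',u,v,z))
for u,v,t in((309,135,'m'),): 
  for z in(.2,.208): print(onz('side',u,v,z))
print(onz('scene',350+258/4,185+170/4,.208))
E
```

```text
[[0.5434 0.225  0.08  ]
 [0.5161 0.2404 0.08  ]
 [0.5542 0.305  0.08  ]
 [0.583  0.2872 0.08  ]] [0.54918803 0.26440847 0.08      ]
0.0314 0.1901
0.075 0.0935
0.0339 0.1887
0.0737 0.0962
slot yaw 58.471316992419766
[[ 0.5041 -0.2978  0.08  ]
 [ 0.4762 -0.1098  0.08  ]
 [ 0.5688 -0.0973  0.08  ]
 [ 0.5993 -0.2835  0.08  ]] [ 0.53710474 -0.19709463  0.08      ]
caddy y dir 98.86344887304699
free [ 0.52994001 -0.15114992  0.08      ]
[0.56637189 0.20576562 0.09      ]
[0.52548401 0.31794125 0.09      ]
[0.49627284 0.23801696 0.09      ]
[0.60414349 0.28656669 0.09      ]
[ 0.46366938 -0.0101445   0.1       ]
[0.60050322 0.00765088 0.11      ]
[ 0.74415204 -0.11870667  0.12      ]
[0.7599818  0.10762062 0.19      ]
[0.42033407 0.27060983 0.15      ]
[0.57972877 0.39883552 0.15      ]
[0.54737568 0.28056045 0.2       ]
[0.54734884 0.25860435 0.208     ]
[0.54487778 0.26306394 0.208     ]
```

```bash
python3 -m handwheel '[[-0.0445,-0.021,-0.01,0,100],[-0.0445,-0.021,-0.01,0,100],[-0.0445,-0.021,-0.01,0,100],[-0.0445,-0.021,-0.01,0,100],[-0.0445,-0.021,-0.01,0,100],[-0.0445,-0.021,0,0,100],[-0.0445,-0.021,0,0,100],[-0.0445,-0.021,0,0,100],[-0.0445,-0.021,0,0,100],[-0.0445,-0.021,0,0,100],[0,0,0,0,100],[0,0,0,0,100]]'
python3 - <<'E'
from h import *
o=obs(); im=save('wrist','pics/w1.png'); print(o['time'],o['position'],o['tcp_rot'],o['ft_force'],o['joint_pos'])
for X in((.549,.263,.08),(.547,.262,.208),(.53,.225,.08)): print(proj('wrist',X,o))
E
```

```text
time: 1.65
position: [0.5481, 0.2638, 0.2808]
tcp_rot: [-3.141, -0.001, 2.839]
ft_force: [0.4, 0.4, 0.4]
grip_width: 0.0853
grip_force: 0.0
1.65 [0.54806662 0.26382964 0.28082361] [-3.14133519e+00 -1.07638762e-03  2.83886511e+00] [0.39985192 0.36489096 0.43750634] [-0.70944823  0.33538115  0.28389463  1.34187714 -0.0932585   1.47820098
  0.83620735]
(np.float64(322.5828969061493), np.float64(209.4248860074356))
(np.float64(320.39548675823744), np.float64(255.13223339017992))
(np.float64(279.19102093079425), np.float64(202.54874519043173))
```

View pics/w1.png

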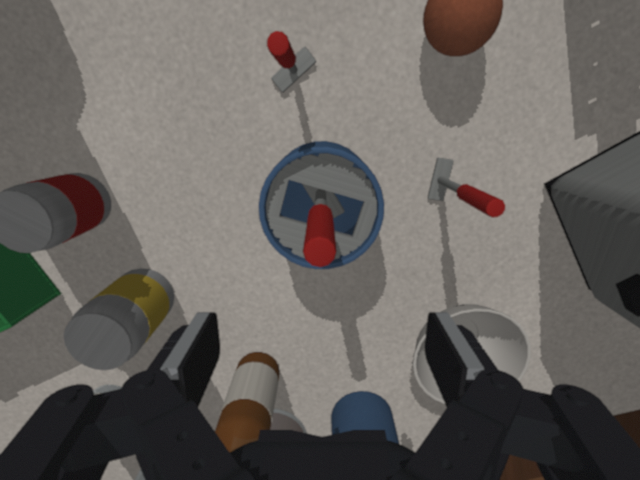

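```bash
python3 - <<'E'
import cv2
a=cv2.imread('pics/w1.png')[140:275,255:390]
cv2.imwrite('pics/w1c.png',cv2.resize(a,(540,540),interpolation=cv2.INTER_CUBIC))
E
```

```text
(no output)
```

View pics/w1c.png

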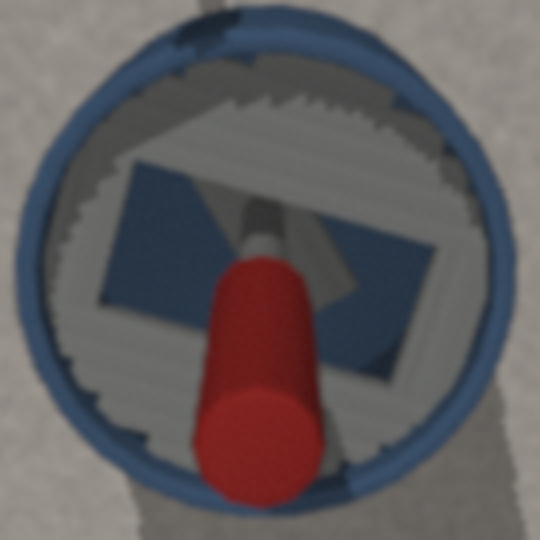

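```bash
python3 - <<'E'
from h import *
o=obs()
P=lambda u,v,z: onz('wrist',255+u/4,140+v/4,z,o)
s=[P(u,v,.08) for u,v in((135,162),(437,245),(390,380),(100,303))]
print(np.round(s,4),np.mean(s,0)); d=s[1]+s[2]-s[0]-s[3]; print('slot',np.degrees(np.arctan2(d[1],d[0])))
for a,b in(((315,215),(357,287)),((193,178),(240,250)),((315,310),(357,287))):
    d=P(*b,.016)-P(*a,.016); print('foot',np.degrees(np.arctan2(d[1],d[0])),np.linalg.norm(d))
print('handle top',P(260,450,.208),'tcp',o['position'])
im=cv2.imread('pics/w1.png'); hv=cv2.cvtColor(im,cv2.COLOR_BGR2HSV)
rim=np.array([(16,280),(515,265),(270,515),(270,5),(437,450),(90,440)]); q=np.array([P(u,v,.09)[:2] for u,v in rim])
print(q, cv2.minEnclosingCircle(q.astype(np.float32)))
E
```

```text
[[0.5122 0.2416 0.08  ]
 [0.5528 0.3047 0.08  ]
 [0.5824 0.2846 0.08  ]
 [0.5423 0.2222 0.08  ]] [0.54743854 0.26324828 0.08      ]
slot 57.277808481494986
foot 13.178059573103424 0.02441374343254134
foot 15.134450680196004 0.024514545457135172
foot 102.40499627370312 0.013889852448084394
handle top [0.544832   0.26309682 0.208     ] tcp [0.54763217 0.26462464 0.28094044]
[[0.52897329 0.20702475]
 [0.56040268 0.32048216]
 [0.60427079 0.2465023 ]
 [0.48684752 0.28289814]
 [0.59989066 0.29082943]
 [0.5721353  0.21025783]] ((0.5455591678619385, 0.2647002041339874), 0.061567243188619614)
```

```bash
python3 -m handwheel '[[0.001,0,0.026,0,100],[0,0,0.026,0,100],[0,0,0.026,0,100],[0,0,0.026,0,100],[0,0,0.026,0,100],[0,0,0,0,100],[0,0,0,0,0],[0,0,0,0,0],[0,0,0,0,0],[0,0,0,0,0],[0,0,0,0,0],[0,0,0,0,0]]' 50
python3 -c "
from h import *
o=obs();print(o['wrist_torque'],o['joint_pos'])"
```

```text
time: 3.2
position: [0.5479, 0.2634, 0.1521]
tcp_rot: [3.141, 0.001, 2.838]
ft_force: [-1.7, -2.1, 6.7]
grip_width: 0.0209
grip_force: 48.8
[-0.56387814  0.37540718  0.05056084] [-0.70459298  0.39893133  0.26928235  1.54484473 -0.11036407  1.21208206
  0.8508388 ]
```

```bash
python3 -m handwheel '[[0,0,-0.01,0,0],[0,0,-0.01,0,0],[0,0,-0.01,-8.7,0],[0,0,0,-8.7,0],[0,0,0,-8.7,0],[0,0,0,-8.7,0],[0,0,0,-8.7,0],[0,0,0,0,0],[0,0,0,0,0]]'
python3 - <<'E'
from h import *
o=obs(); im=save('wrist','pics/w2.png'); print(o['position'],np.degrees(o['tcp_rot']),o['ft_force'],o['wrist_torque'])
print(proj('wrist',(.547,.2633,.08),o))
a=cv2.imread('pics/w2.png')
u,v=map(int,proj('wrist',(.547,.2633,.08),o))
y0=max(0,v-120);a=a[y0:y0+240,u-120:u+120];print(u,v,y0)
cv2.imwrite('pics/w2c.png',cv2.resize(a,(600,600),interpolation=cv2.INTER_CUBIC))
E
```

```text
time: 4.32
position: [0.5476, 0.2638, 0.1814]
tcp_rot: [3.142, 0.0, -2.689]
ft_force: [-0.2, 0.6, -1.6]
grip_width: 0.0211
grip_force: 49.0
[0.5475564  0.26375455 0.18144904] [ 1.79994858e+02  1.42756352e-03 -1.54043058e+02] [-0.205248    0.60640558 -1.55145782] [-0.00686573 -0.00861028  0.03333777]
(np.float64(322.8316590085496), np.float64(241.2247195583841))
322 241 121
```

View pics/w2c.png

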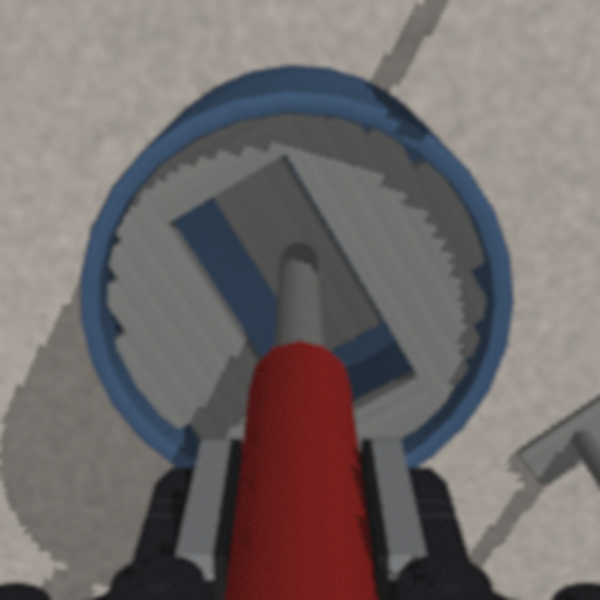

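```bash
python3 -m handwheel '[[0,0,-0.006,0,0],[0,0,-0.006,0,0],[0,0,-0.006,0,0],[0,0,-0.006,0,0],[0,0,-0.004,0,0],[0,0,-0.004,0,0],[0,0,-0.004,0,0],[0,0,0,0,0]]'
```

```text
time: 5.38
position: [0.5477, 0.2638, 0.2176]
tcp_rot: [3.142, 0.001, -2.685]
ft_force: [-0.0, 0.2, -2.0]
grip_width: 0.0211
grip_force: 49.0
```

```bash
python3 -m handwheel '[[0,0,-0.005,0,0],[0,0,-0.01,0,0],[0,0,-0.01,0,0],[0,0,-0.015,0,0],[0,0,-0.02,0,0],[0,0,-0.02,0,0],[0,0,0,8.1,0],[0,0,0,8.1,0],[0,0,0,8.1,0],[0,0,0,8.1,0],[0,0,0,8.1,0],[0,0,0,8.1,0],[0,0,0,0,0]]'
python3 - <<'E'
from h import *
o=obs(); M=R.from_euler('xyz',o['tcp_rot']).as_matrix()
print(M.T@(np.array([.530,-.151,.2976])-o['position']),np.degrees(o['tcp_rot']),o['joint_pos'])
E
```

```text
time: 7.0
position: [0.5476, 0.2639, 0.2981]
tcp_rot: [3.141, 0.001, 2.751]
ft_force: [0.1, -0.8, -2.4]
grip_width: 0.0205
grip_force: 49.1
[-0.14175401 -0.39030058  0.00040406] [1.79970197e+02 2.91367614e-02 1.57609013e+02] [-0.70503283  0.32967855  0.27844626  1.31087001 -0.08922848  1.51239194
  0.74428137]
```

```bash
python3 -m handwheel '[[-0.006,-0.017,0,0,0],[-0.013,-0.036,0,0,0],[-0.013,-0.036,0,0,0],[-0.013,-0.036,0,0,0],[-0.013,-0.036,0,0,0],[-0.013,-0.036,0,0,0],[-0.013,-0.036,0,0,0],[-0.013,-0.036,0,0,0],[-0.013,-0.036,0,0,0],[-0.013,-0.036,0,0,0],[-0.013,-0.036,0,0,0],[-0.006,-0.013,0,0,0],[0,0,0,0,0],[0,0,0,0,0]]'
python3 - <<'E'
from h import *
o=obs(); print(o['position'],np.degrees(o['tcp_rot']))
im=save('wrist','pics/w3.png'); 
a=save('scene','pics/s3.png')
b=cv2.resize(im[:,:],(480,360)); c=cv2.resize(a[70:250,140:320],(320,320))
v=np.zeros((360,800,3),np.uint8); v[:,:480]=b; v[:320,480:]=c
cv2.imwrite('pics/v3.png',v[:,:,::-1])
E
```

```text
time: 8.75
position: [0.5301, -0.1494, 0.2972]
tcp_rot: [3.141, -0.0, 2.752]
ft_force: [0.3, -0.2, -2.7]
grip_width: 0.0211
grip_force: 49.2
[ 0.53005152 -0.14938743  0.29721003] [ 1.79960242e+02 -2.75489013e-02  1.57698333e+02]
```

View pics/v3.png

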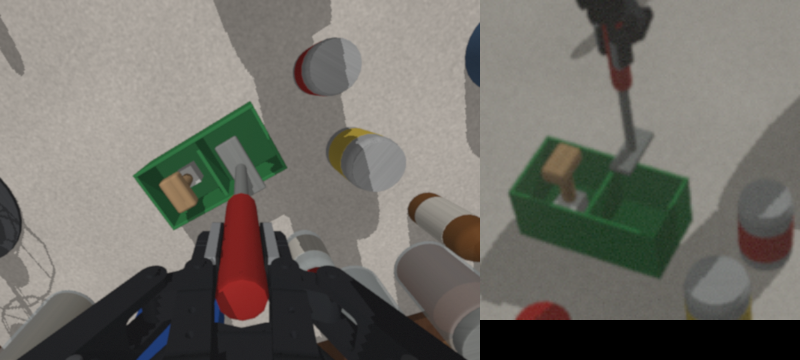

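```bash
python3 - <<'E'
from h import *
o=obs()
c=[onz('wrist',u*4/3,v*4/3,.08,o) for u,v in((250,103),(287,168),(175,229),(134,176))]
d=c[0]+c[1]-c[2]-c[3]; m=np.mean(c,0); f=m+d/np.linalg.norm(d)*.0465
print(np.round(c,3),m,np.degrees(np.arctan2(d[1],d[0])),f,o['position'])
# foot: predicted image of shaft base for vertical masher, foot corners at wrist view z=.163
print(np.array(proj('wrist',np.r_[o['position'][:2],.165],o))*.75)
for u,v in((216,148),(234,137),(265,187),(244,193)): print(onz('wrist',u*4/3,v*4/3,.165,o))
E
```

```text
[[ 0.474 -0.115  0.08 ]
 [ 0.573 -0.1    0.08 ]
 [ 0.599 -0.285  0.08 ]
 [ 0.503 -0.301  0.08 ]] [ 0.53715837 -0.20035579  0.08      ] 98.5534895349338 [ 0.5302423  -0.15437299  0.08      ] [ 0.53017563 -0.1492403   0.29722446]
[242.40106972 171.40144824]
[ 0.49669535 -0.16482835  0.165     ]
[ 0.49327482 -0.14336346  0.165     ]
[ 0.55563923 -0.13335234  0.165     ]
[ 0.55348929 -0.15688424  0.165     ]
```

```bash
python3 -m handwheel '[[-0.005,-0.001,0.005,0,0],[0,0,0.012,0,0],[0,0,0.012,0,0],[0,0,0.012,0,0],[0,0,0.012,0,0],[0,0,0.012,0,0],[0,0,0.012,0,0],[0,0,0.012,0,0],[0,0,0.012,0,0],[0,0,0.012,0,0],[0,0,0.012,0,0],[0,0,0.01,0,0],[0,0,0.006,0,0],[0,0,0,0,0]]'
```

```text
time: 10.6
position: [0.5339, -0.1537, 0.1559]
tcp_rot: [-3.141, -0.001, 2.75]
ft_force: [0.3, -0.6, -1.8]
grip_width: 0.0208
grip_force: 49.2
```

```bash
python3 -m handwheel '[[0,0,0.002,0,0],[0,0,0.002,0,0],[0,0,0.002,0,0],[0,0,0,0,0]]'
```

```text
time: 11.1
position: [0.534, -0.1537, 0.1501]
tcp_rot: [-3.141, -0.0, 2.75]
ft_force: [0.1, -0.3, -1.5]
grip_width: 0.0208
grip_force: 49.2
```

```bash
python3 -m handwheel '[[0,0,0.001,0,0],[0,0,0.001,0,0],[0,0,0.001,0,0],[0,0,0,0,0]]'
```

```text
time: 11.6
position: [0.5348, -0.1543, 0.149]
tcp_rot: [3.141, 0.002, 2.749]
ft_force: [-3.3, 0.6, 11.6]
grip_width: 0.0208
grip_force: 50.5
```

```bash
python3 -m handwheel '[[0,0,0,0,30],[0,0,0,0,35],[0,0,0,0,45],[0,0,0,0,60],[0,0,0,0,100],[0,0,0,0,100],[0,0,0,0,100]]' 20
python3 - <<'E'
from h import *
o=obs(); im=save('wrist','pics/w4.png'); a=save('scene','pics/s4.png'); s=save('side','pics/d4.png')
v=np.zeros((360,800,3),np.uint8); v[:,:480]=cv2.resize(im,(480,360)); v[:180,480:]=cv2.resize(a[70:250,140:460],(320,180)); v[180:,480:]=cv2.resize(s[260:440,230:390],(320,180))
cv2.imwrite('pics/v4.png',v[:,:,::-1]); print(o['ft_force'],o['grip_width'])
E
```

```text
time: 12.48
position: [0.5341, -0.1538, 0.1473]
tcp_rot: [-3.142, -0.0, 2.75]
ft_force: [-0.4, -0.2, 0.2]
grip_width: 0.0854
grip_force: 0.0
[-0.37989512 -0.15446416  0.17962871] 0.08535113032151509
```

View pics/v4.png

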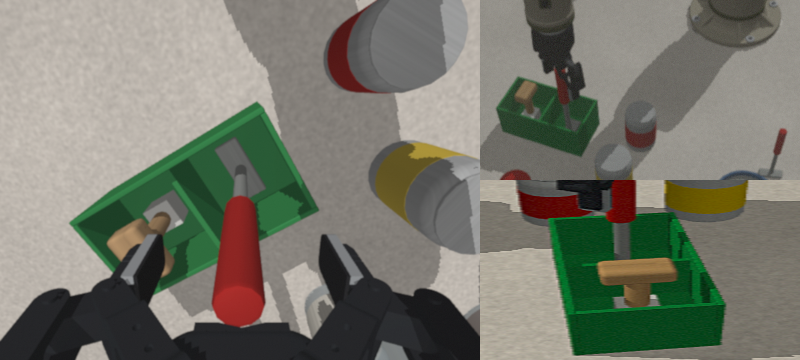

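```bash
python3 -m handwheel '[[0,0,-0.01,0,100],[0,0,-0.02,0,100],[0,0,-0.03,0,100],[0,0,-0.03,0,100],[0,0,-0.03,0,100],[0,0,-0.03,0,100],[0,0,0,0,100],[0,0,0,0,100],[0,0,0,0,100],[0,0,0,0,100]]'
python3 - <<'E'
from h import *
o=obs(); im=save('wrist','pics/w5.png'); a=save('scene','pics/s5.png'); s=save('side','pics/d5.png')
v=np.zeros((360,800,3),np.uint8); v[:,:480]=cv2.resize(im,(480,360)); v[:180,480:]=cv2.resize(a[140:320,140:460],(320,180)); v[180:,480:]=cv2.resize(s[130:440,200:480],(320,180))
cv2.imwrite('pics/v5.png',v[:,:,::-1]); print(o['ft_force'])
E
```

```text
time: 13.88
position: [0.5338, -0.1536, 0.2966]
tcp_rot: [-3.141, -0.001, 2.75]
ft_force: [0.5, 1.0, -0.2]
grip_width: 0.0856
grip_force: 0.0
[ 0.49671278  1.01020173 -0.24727354]
```

View pics/v5.png

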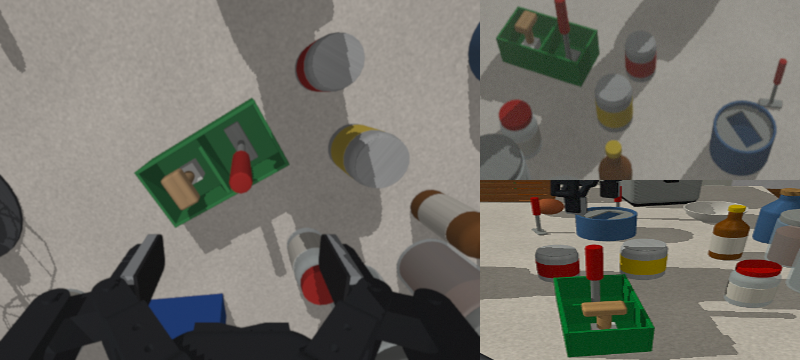

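The masher stands upright in the empty compartment, the crock and the other items are where they were, and the gripper is clear.

```bash
python3 -c "
from bench import arm
print(arm.sign_off())"
```

```text
the job is handed in; nothing more can be done
None
```

The masher is out of the crock and stands upright in the caddy's empty compartment; the crock and bystanders look unmoved in the last pictures, and the job is handed in at about 14 s (no verdict was returned).

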